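# Put the bench supplies away after a bag job

## Task

Clear the cutting mat: put both tape rolls over the spindle's post, the larger one flat at the bottom and the smaller one flat on top of it; stand the fat thread spool upright in the wide bay and the slim one upright in the narrow bay of the divided tray; and lay the awl flat inside the long tray, along it. Do not knock over the glue jar.

Things in the scene. Friction and masses are not known exactly. Their poses are not given: they have to be found in the camera images.
- big_roll: Larger roll of white paper tape, a ring lying flat: outside diameter 62 mm, bore 36 mm, 30 mm high. Loose, about 70 g. Origin at the centre of its underside, z up along the bore.
- small_roll: Smaller roll of white paper tape, a ring lying flat: outside diameter 46 mm, bore 30 mm, 24 mm high. Loose, about 35 g. Origin at the centre of its underside, z up along the bore.
- fat_spool: Fat thread spool, an upright cylinder of natural-coloured thread, 48 mm in diameter, 58 mm high over all, of which the topmost 6 mm is a narrow core 18 mm across (so grip it below 52 mm). Loose, about 90 g. Origin at the centre of its underside, z up.
- slim_spool: Slim thread spool, an upright cylinder of natural-coloured thread, 30 mm in diameter, 62 mm high over all, of which the topmost 6 mm is a narrow core 18 mm across (so grip it below 56 mm). Loose, about 50 g. Origin at the centre of its underside, z up.
- awl: Short awl lying flat: dark wooden handle of square section, 80 mm long, 24 mm wide and 24 mm high, with a brass ferrule and a steel point, 115 mm over all. Loose, about 60 g. Origin at the centre of the handle's underside; x along the handle towards the point (the handle spans x -40 to +40 mm, the point ends at x = +75 mm), z up.
- spindle: Fixed tape spindle: round steel base plate 80 mm in diameter and 6 mm thick with one upright round post in its middle, 12 mm in diameter, its top 64 mm above the table. Origin at the centre of the underside of the base, z up. A roll on it rests on the base plate, 6 mm above the table; a second one rests on the first.
- thread_tray: Fixed shallow wooden tray, divided in two: outside 88 mm along x, 147 mm along y, walls 18 mm high and 5 mm thick, floor 5 mm above the table. Origin at the centre of the underside, z up. A divider 18 mm high and 5 mm thick, across at y = +12 mm, leaves the wide bay (78 x 78 mm, centre at y = -29.5 mm) and the narrow bay (78 mm along x, 54 mm along y, centre at y = +41.5 mm).
- long_tray: Fixed shallow wooden tray, undivided: outside 66 mm along x, 182 mm along y (its long direction), walls 12 mm high and 5 mm thick, inside 56 x 172 mm, floor 5 mm above the table. Origin at the centre of the underside, z up.
- glue_jar: Glue jar standing among the things, 40 mm in diameter, 60 mm high, white cap, about 100 g, loose. Leave it standing. Origin at the centre of its underside, z up.

How it is judged:
By the outcome, as a careful person would: the job done as asked, in the order asked, and still so for the second after the job is handed in, with the robot touching nothing.
It also fails if it takes over 128 s, if anything falls off the work surface, if the arm or the gripper's body presses on something with over 40 N, if the wrist force passes 120 N, or if a joint passes its speed limit or range.

## Robot

A 7-joint arm with a two-finger parallel gripper is mounted at the origin on the work surface. World frame = base frame: x ahead of the robot, y to its left, z up, the work surface at z = 0. Lengths are in m, angles in rad, forces in N, time in s.
With the tool pointing down it reaches from about 0.4 to 0.85 m from the base axis. Payload 6.9 kg.
Tool frame: the origin (TCP) lies midway between the tips of the shut fingers; the grasp point (between the pads) lies behind it (ctrl.pinch_z is the z of the grasp point in the tool frame, in m); z points along the fingers, y is the direction in which the jaws open and shut (so a half turn about z gives the same grasp; the last joint's range is limited). The gripper opens to 85 mm and grips with 20 to 120 N. Pads are 22 mm wide; open, the fingers measure 114 mm over their backs; the gripper's body (76 mm by 85 mm) begins 54 mm behind the grasp point. The pads swing forward as they close: fully open they stand 13 mm farther back than shut.
Start: joints at [1.341, 0.507, -0.238, 1.5, 0.126, 1.149, -0.155], TCP at [0.206, -0.59, 0.231] pointing down, gripper open.
Joint ranges: [-3.08, 3.08], [-0.24, 2.05], [-1.43, 1.35], [0, 2.5], [-1.52, 4.66], [0.17, 1.96], [-2.89, 2.89]. Speed limits (rad/s): [2.39, 2.39, 3.14, 3.14, 3.14, 3.14, 3.14].

## Interface

Orientations are given as a unit quaternion [w, x, y, z].
In Python, from station import ctrl, get_state, vision, ticket, models gives the robot as it stands. Calls block until the motion is done:
- ctrl.movep(position, orientation): joint-space move of the TCP to a pose.
- ctrl.movel(position, frame=None, max_speed=0.15): straight line of the TCP; frame=None keeps the orientation; max_speed is the mean speed in m/s.
- ctrl.set_joints(angles): joint-space move.
- ctrl.ungrasp() and ctrl.close_gripper(force=None): open the fingers fully, or close them until they stop; force is the grip in N (None keeps the last).
- ctrl.pause(seconds).
- ctrl.ik(position, orientation): joint angles nearest the present ones, or None.
- get_state(): the state.
- vision.grab_frame(name): name is "scene" or "top" or "wrist"; returns (picture, depth): 384x512x3 uint8, blue, green, red; 384x512 float32, m along the optical axis (not along the pixel's ray), 0 where there is no reading.
- vision.camera_info(name): a dict with "mtx" (3x3 intrinsics, pixels), "dist_coeffs" ([k1, k2, p1, p2, k3] as OpenCV has them; the pictures are not rectified), "R" (3x3) and "t" (3): a world point X has camera coordinates R X + t; the wrist camera has in their place "hand_eye" (4x4, takes a point from camera to tool coordinates, whose origin is the TCP and whose axes are the flange's). Camera axes: x right, y down, z forward; pixel columns grow to the right and rows downward; lengths in m; the calibration is good to about 2 mm. A picture is of the moment at which its call begins: read the wrist's pose just before it. camera_info takes no time and is no camera call.
A pose or a line that the arm cannot do raises ctrl.Unreachable and nothing moves.
- ticket.close_job(): hands the job in, once; it reports no verdict.
Trained networks look in the newest picture that a camera, given by its name, has taken for a name from the list of things; names that differ only in an ending like _2 or _b are one class to them, and where a whole thing is asked for, a point or a joint stands for the part that bears it (a point fixed in the world has none). Each returns a list of dicts, best first, with "p" (0 to 1); they miss things now and then, are a little off and sometimes report something else, mostly with a low value. They report only what shows in the picture. A call takes as long as a camera call.
- models.recognise(camera, target): "point" ([column, row] in pixels, amid what is visible of it).
- models.masks_of(camera, target): "mask" (384x512 bool, what is visible of it) and "point" ([column, row] in pixels, amid what is visible of it).
The state is a dict: "time": time; "qpos": joint angles; "qd": joint speeds; "tau": joint torques, N m; "tcp_pos": TCP position; "eef_rot": TCP orientation; "contact_force": force on the tool from outside, world axes, zero at the start; "wrist_torque": the same for the moment, N m; "width": finger opening in m.
Only numpy, scipy, OpenCV 4.12 (cv2) and the standard library are available. Lean on these libraries where they do the work, as an engineer would, in place of code of your own. Each camera call takes 0.05 s, during which the arm holds its last target.

## Working session

There is one attempt and no reset: what is moved stays moved. The work goes in short steps, each a Python script; the robot and the scene stay as the last script left them, time stands still between calls to the robot, and variables do not carry over. Pictures are saved under pics/ and viewed, and the job is handed in when it is done.

```bash
ls; mkdir -p pics
python3 - <<'E'
from station import ctrl, get_state, vision, ticket, models
import cv2, numpy as np
np.set_printoptions(precision=4,suppress=True)
for c in ["scene","top"]:
    im,d=vision.grab_frame(c); cv2.imwrite(f"pics/{c}0.png",im); np.save(f"{c}0.npy",d)
    print(c,vision.camera_info(c), (d>0).mean())
print(vision.camera_info("wrist")); print(ctrl.pinch_z); print(get_state())
E
```

```text
pics
scene {'mtx': array([[354.823 ,   0.    , 253.2303],
       [  0.    , 354.823 , 190.2537],
       [  0.    ,   0.    ,   1.    ]]), 'dist_coeffs': array([-0.0503,  0.    ,  0.    ,  0.    ,  0.    ]), 'R': array([[-0.6018,  0.7986,  0.0079],
       [ 0.6493,  0.495 , -0.5774],
       [-0.465 , -0.3424, -0.8164]]), 't': array([ 0.3314, -0.3518,  1.1608])} 0.996185302734375
top {'mtx': array([[395.0828,   0.    , 257.0713],
       [  0.    , 395.0828, 191.2768],
       [  0.    ,   0.    ,   1.    ]]), 'dist_coeffs': array([-0.0782,  0.    ,  0.    ,  0.    ,  0.    ]), 'R': array([[ 0.0071, -0.9999,  0.0077],
       [-0.9957, -0.0078, -0.0927],
       [ 0.0928, -0.007 , -0.9957]]), 't': array([0.003, 0.567, 0.911])} 0.9960174560546875
{'mtx': array([[287.5791,   0.    , 255.1758],
       [  0.    , 287.5791, 190.2995],
       [  0.    ,   0.    ,   1.    ]]), 'dist_coeffs': array([-0.0657,  0.    ,  0.    ,  0.    ,  0.    ]), 'hand_eye': array([[-0.0002, -0.9577, -0.2878,  0.0729],
       [ 1.    ,  0.0001, -0.0008,  0.0004],
       [ 0.0007, -0.2878,  0.9577, -0.1436],
       [ 0.    ,  0.    ,  0.    ,  1.    ]])}
-0.0187
{'time': 0.1, 'qpos': array([ 1.3405,  0.5083, -0.2376,  1.5011,  0.1257,  1.1489, -0.1548]), 'qd': array([ 0.0005, -0.0025, -0.0005, -0.0018, -0.0005, -0.0013, -0.0016]), 'tau': array([ -0.0045, -62.1828,  -2.1946, -25.0202,   0.0125,   0.0078,
        -0.0001]), 'tcp_pos': array([ 0.2057, -0.5897,  0.2305]), 'eef_rot': array([-0.0008,  0.9859,  0.1671, -0.0002]), 'contact_force': array([ 0.6344, -0.1733, -0.111 ]), 'wrist_torque': array([-0.0113, -0.0892, -0.0321]), 'width': 0.08533755136777245}
```

View pics/top0.png

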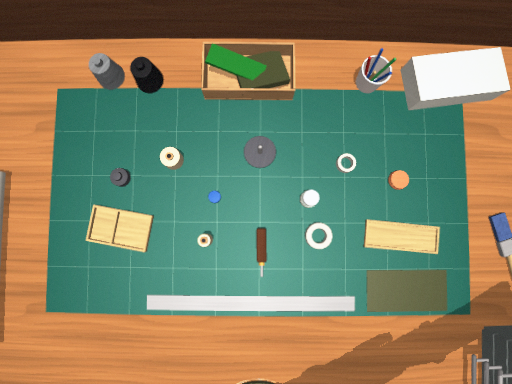

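View pics/scene0.png

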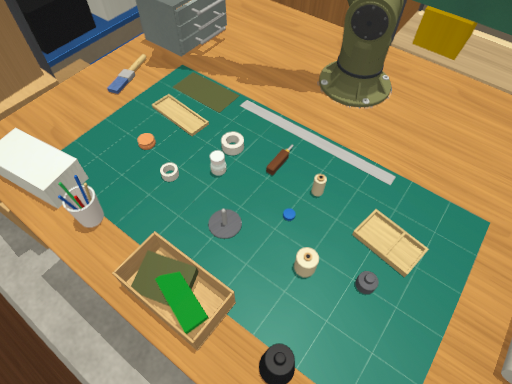

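The top view shows everything: big roll (319,236), small roll (346,162), jar (310,198), fat spool (171,157), slim spool (204,240), awl (262,245), spindle (260,152), thread tray (119,228) and long tray (402,236). Next I'll localise them from masks and depth.

```bash
cat > h.py <<'E'
from station import ctrl, get_state, vision, ticket, models
import cv2, numpy as np
from scipy.spatial.transform import Rotation as Rn
from scipy.optimize import least_squares
np.set_printoptions(precision=4,suppress=True)
def cloud(name,d,info=None):
    info=info or vision.camera_info(name)
    h,w=d.shape; u,v=np.meshgrid(np.arange(w),np.arange(h))
    p=cv2.undistortPoints(np.stack([u,v],-1).reshape(-1,1,2).astype(np.float64),info["mtx"],info["dist_coeffs"]).reshape(h,w,2)
    X=np.dstack([p*d[...,None],d])
    return X
def world(name,d,st=None):
    info=vision.camera_info(name); X=cloud(name,d,info)
    if name=="wrist":
        H=info["hand_eye"]; T=X@H[:3,:3].T+H[:3,3]
        q=st["eef_rot"]; R=Rn.from_quat([q[1],q[2],q[3],q[0]]).as_matrix()
        return T@R.T+st["tcp_pos"]
    return (X-info["t"])@info["R"]
def circ(P,r=None):
    c=P.mean(0)
    f=lambda q: np.hypot(P[:,0]-q[0],P[:,1]-q[1])-(r if r else q[2])
    s=least_squares(f,list(c)+([] if r else [0.02]),loss="soft_l1",f_scale=0.002)
    return s.x
E
python3 - <<'E'
from h import *
for cam in ["top","scene"]:
    im,d=vision.grab_frame(cam); W=world(cam,d)
    np.save(f"W_{cam}.npy",W)
    print(cam,"table z med", np.median(W[200:290,150:200,2]) if cam=="top" else np.median(W[90:200,200:300,2]))
    for n in "big_roll small_roll fat_spool slim_spool awl spindle thread_tray long_tray glue_jar".split():
        r=models.masks_of(cam,n)
        if not r: print(n,None); continue
        m=r[0]["mask"]; np.save(f"m_{cam}_{n}.npy",m)
        P=W[m&(d>0)]; zt=np.percentile(P[:,2],97)
        rect=cv2.minAreaRect((P[:,:2]*1000).astype(np.float32))
        print(n,[round(x["p"],2) for x in r],np.round(r[0]["point"]),m.sum(),"z5-95",np.percentile(P[:,2],[5,50,95]).round(3),"mean",P.mean(0),"rect",np.round(rect[0],1),np.round(rect[1],1),round(rect[2],1))
E
```

```text
top table z med -0.00048063591114317185
big_roll [0.92] [325. 235.] 451 z5-95 [0.    0.028 0.031] mean [ 0.4627 -0.1382  0.0243] rect [ 462.8 -141.3] [69.1 60.4] 89.5
small_roll [0.55] [351. 163.] 251 z5-95 [-0.002  0.021  0.025] mean [ 0.6391 -0.2071  0.0169] rect [ 642.4 -210.3] [45.2 53.9] 42.1
fat_spool [0.85] [172. 159.] 437 z5-95 [0.004 0.05  0.057] mean [0.6434 0.2096 0.0437] rect [652.3 215.9] [63.3 47.5] 24.1
slim_spool [0.73] [203. 237.] 162 z5-95 [0.015 0.055 0.063] mean [0.4517 0.1256 0.0512] rect [451.3 130.2] [28.3 34.5] 5.6
awl [0.84, 0.37] [263. 247.] 304 z5-95 [0.016 0.022 0.025] mean [ 0.4349 -0.0039  0.0221] rect [424.8  -4.1] [ 21.3 101.5] 89.9
spindle [0.82, 0.4] [260. 150.] 765 z5-95 [0.002 0.005 0.011] mean [0.6656 0.0015 0.0068] rect [666.4   1.8] [75.6 75.6] 44.8
thread_tray [0.93] [118. 230.] 2225 z5-95 [0.001 0.005 0.018] mean [0.477  0.3407 0.0072] rect [476.  339.1] [148.2  89.4] 80.3
long_tray [0.63] [406. 233.] 2034 z5-95 [0.001 0.004 0.012] mean [ 0.4615 -0.3458  0.0049] rect [ 461.5 -345.2] [182.6  67.6] 84.6
glue_jar [0.49, 0.4] [307. 198.] 204 z5-95
[... 574 characters left out ...]
mean [0.4584 0.1318 0.0414] rect [454.2 130.2] [23.6 27.6] 28.6
awl [0.79] [278. 162.] 314 z5-95 [0.005 0.023 0.026] mean [ 0.4421 -0.0004  0.0202] rect [425.1  -7. ] [109.5  33.1] 0.8
spindle [0.61] [225. 225.] 713 z5-95 [0.004 0.006 0.043] mean [0.6685 0.0048 0.01  ] rect [666.6   3.4] [74.6 76.4] 46.1
thread_tray [0.72, 0.15] [393. 242.] 2518 z5-95 [0.003 0.007 0.02 ] mean [0.4747 0.3404 0.0096] rect [468.1 337.6] [154.8 107.8] 80.2
long_tray [0.69, 0.59] [232. 145.] 413 z5-95 [0.002 0.025 0.032] mean [ 0.4672 -0.1358  0.0213] rect [ 464.7 -138.3] [58.6 58. ] 66.2
glue_jar [0.74] [217. 162.] 355 z5-95 [0.002 0.042 0.062] mean [ 0.5529 -0.1112  0.0397] rect [ 526.8 -127.9] [94.4 39. ] 29.3
```

```bash
cat > loc.py <<'E'
from h import *
def sel(W,c,r,z0,z1):
    m=(np.hypot(W[...,0]-c[0],W[...,1]-c[1])<r)&(W[...,2]>z0)&(W[...,2]<z1)
    return W[m]
E
python3 - <<'E'
from loc import *
for cam in ["top","scene"]:
    W=np.load(f"W_{cam}.npy"); print(cam)
    def center_band(n,c,r,z0,z1):
        c=np.array(c)
        for _ in range(3):
            P=sel(W,c,r,z0,z1); lo,hi=P[:,:2].min(0),P[:,:2].max(0)
            q=cv2.minEnclosingCircle((P[:,:2]*1000).astype(np.float32)); c=np.array(q[0])/1000
        print(n,"enclosing",np.round(q[0],1),round(q[1],1),"mean",P[:,:2].mean(0),"n",len(P),"z",np.median(P[:,2]).round(4))
    center_band("big",(.463,-.140),.045,.022,.036)
    center_band("small",(.641,-.209),.035,.016,.030)
    center_band("fat",(.652,.214),.04,.046,.055)
    center_band("fatcore",(.652,.214),.02,.0555,.065)
    center_band("slim",(.454,.130),.03,.050,.0585)
    center_band("slimcore",(.454,.130),.02,.0595,.07)
    center_band("spind",(.666,.002),.05,.0035,.009)
    center_band("post",(.666,.002),.02,.045,.07)
    center_band("jar",(.552,-.113),.04,.05,.07)
    P=sel(W,(.435,-.004),.07,.016,.03); r=cv2.minAreaRect((P[:,:2]*1000).astype(np.float32)); print("awl handle",np.round(r[0],1),np.round(r[1],1),r[2])
    P=sel(W,(.476,.339),.1,.013,.023); r=cv2.minAreaRect((P[:,:2]*1000).astype(np.float32)); print("tt",np.round(r[0],1),np.round(r[1],1),r[2])
    P=sel(W,(.4615,-.345),.11,.008,.016); r=cv2.minAreaRect((P[:,:2]*1000).astype(np.float32)); print("lt",np.round(r[0],1),np.round(r[1],1),r[2])
im=cv2.imread("pics/top0.png"); cv2.imwrite("pics/tz.png",np.vstack([cv2.resize(im[195:285,75:165],(400,400),interpolation=2),]))
cv2.imwrite("pics/tz.png",np.hstack([cv2.resize(im[195:265,75:165],None,fx=4,fy=4,interpolation=2),cv2.resize(im[215:285,215:305],None,fx=4,fy=4,interpolation=2)]))
E
```

```text
top
big enclosing [ 462.7 -137.9] 31.2 mean [ 0.4629 -0.1378] n 368 z 0.0282
small enclosing [ 640.  -207.6] 23.2 mean [ 0.6397 -0.2072] n 171 z 0.0224
fat enclosing [644.9 213.3] 24.1 mean [0.6446 0.2123] n 281 z 0.0506
fatcore enclosing [645.3 213.4] 9.3 mean [0.6453 0.2132] n 41 z 0.0573
slim enclosing [451.4 128.2] 15.0 mean [0.452  0.1272] n 82 z 0.0545
slimcore enclosing [451.  127.7] 8.7 mean [0.4513 0.1274] n 41 z 0.0616
spind enclosing [668.7  -3.1] 45.7 mean [0.6666 0.0013] n 553 z 0.005
post enclosing [667.1   0.7] 5.7 mean [0.6661 0.0011] n 26 z 0.0609
jar enclosing [ 550.4 -115.8] 17.9 mean [ 0.5506 -0.1156] n 186 z 0.0584
awl handle [423.7  -4.4] [108.3  21.4] 0.3713018000125885
tt [476.8 339.3] [148.8  87.5] 80.175048828125
lt [ 461.7 -345.2] [182.3  66.9] 84.24874114990234
scene
big enclosing [ 462.  -138.2] 31.9 mean [ 0.4645 -0.1368] n 258 z 0.0301
small enclosing [ 638.7 -209.2] 23.9 mean [ 0.6403 -0.2073] n 161 z 0.0235
fat enclosing [644.5 213.2] 23.8 mean [0.6461 0.2129] n 301 z 0.0523
fatcore enclosing [648.1 218. ] 14.8 mean [0.6453 0.2144] n 64 z 0.0583
slim enclosing [450.6 129.3] 15.7 mean [0.456  0.1308] n 60 z 0.0563
slimcore enclosing [450.3 132.2] 12.1 mean [0.4511 0.1293] n 42 z 0.0627
spind enclosing [666.2   1.5] 49.2 mean [0.6685 0.0043] n 679 z 0.0063
post enclosing [666.5   2.2] 6.5 mean [0.6679 0.0035] n 38 z 0.0598
jar enclosing [ 550.  -115.7] 18.6 mean [ 0.5522 -0.114 ] n 159 z 0.0602
awl handle [427.4  -2.9] [104.8  24.3] 1.4783403873443604
tt [476.1 338.6] [146.5  92.4] 80.22197723388672
lt [ 459.6 -346.5] [187.7  69.4] 84.20073699951172
```

View pics/tz.png

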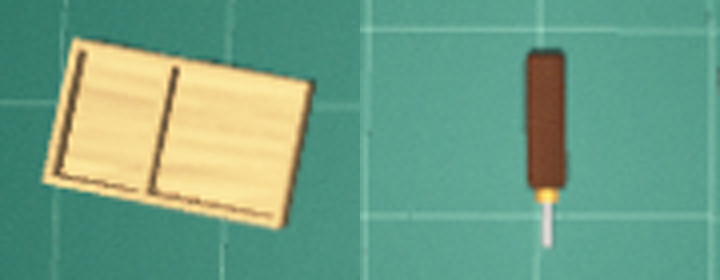

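```bash
cat >> loc.py <<'E'
def quat(phi):
    a=np.deg2rad(phi+90)/2; return np.array([0,np.cos(a),np.sin(a),0.])
def best(p,phi):
    q0=get_state()["qpos"]; out=[]
    for k in (-180,0,180):
        j=ctrl.ik(p,quat(phi+k))
        if j is not None:
            j=np.array(j); out.append((np.abs(j-q0).max()+ (10 if abs(j[6])>2.6 else 0),phi+k,j))
    return min(out,key=lambda t:t[0]) if out else None
def go(x,y,z,phi):
    c,ph,j=best([x,y,z],phi); ctrl.movep([x,y,z],quat(ph)); return ph
def lin(x,y,z,v=0.15): ctrl.movel([x,y,z],max_speed=v)
def S(tag=""):
    s=get_state(); print(tag,"t",round(s["time"],2),s["tcp_pos"],"F",s["contact_force"].round(1),"w",round(s["width"],4))
TA=80.2; td=np.array([np.cos(np.deg2rad(TA)),np.sin(np.deg2rad(TA))])
TC=np.array([.4765,.339]); WIDE=TC-.0295*td; NARR=TC+.0415*td
LC=np.array([.461,-.3455]); LA=84.2
BIG=(.4627,-.138); SMALL=(.640,-.2075); FAT=(.645,.2133); SLIM=(.4512,.1280); SP=(.6668,.0015); AWL=(.438,-.004)
E
python3 - <<'E'
from loc import *
for n,p,ph in [("big",BIG,100),("sp",SP,100),("small",SMALL,100),("fat",FAT,80),("wide",WIDE,-9.8),("slim",SLIM,80),("narr",NARR,-9.8),("awl",AWL,90),("lt",LC,-5.8)]:
    for z in (.17,.006):
        b=best([*p,z],ph); print(n,z,b and (round(b[0],2),b[1],b[2]))
E
```

```text
big 0.17 (np.float64(1.22), -80, array([ 0.5495,  0.373 , -0.4266,  1.9524,  0.2009,  0.857 , -1.3796]))
big 0.006 (np.float64(1.29), -80, array([ 0.3723,  0.6168, -0.1976,  2.124 ,  0.2792,  0.4247, -1.4414]))
sp 0.17 (np.float64(1.26), 100, array([ 0.4965,  0.8087, -1.0723,  1.4595,  0.7198,  1.3005,  1.1087]))
sp 0.006 (np.float64(1.14), 100, array([ 0.4462,  0.9633, -0.9292,  1.6115,  0.8741,  1.0307,  0.9879]))
small 0.17 (np.float64(1.14), -80, array([ 0.4489,  0.6357, -0.3064,  1.4465,  0.2033,  1.0906, -1.2916]))
small 0.006 (np.float64(1.17), -80, array([ 0.41  ,  0.8068, -0.2344,  1.5984,  0.2445,  0.7654, -1.3281]))
fat 0.17 (np.float64(1.18), 80, array([ 0.1618,  0.821 , -1.0581,  1.421 ,  0.7198,  1.3147,  0.4592]))
fat 0.006 (np.float64(1.29), 80, array([ 0.0535,  0.9201, -0.772 ,  1.5742,  0.7433,  0.9617,  0.4328]))
wide 0.17 (np.float64(1.38), -9.8, array([-0.04  ,  0.611 , -0.9559,  1.7473,  0.5595,  1.0819, -1.3562]))
wide 0.006 (np.float64(1.47), -189.8, array([ 0.0396,  1.0145, -1.2271,  1.9026,  1.101 ,  1.1123,  1.3181]))
slim 0.17 (np.float64(0.96), 80, array([ 0.376 ,  0.4836, -1.0275,  1.9807,  0.5072,  0.9603,  0.4917]))
slim 0.006 (np.float64(1.38), 80, array([-0.0405,  0.6296, -0.4288,  2.1576,  0.5765,  0.4658,  0.4756]))
narr 0.17 (np.float64(1.54), -9.8, array([-0.1975,  0.6634, -0.8835,  1.6112,  0.5528,  1.1349, -1.3884]))
narr 0.006 (np.float64(1.47), -189.8, array([-0.0773,  1.0607, -1.2271,  1.762 ,  1.0949,  1.1794,  1.3178]))
awl 0.17 (np.float64(1.03), 90, array([ 0.7571,  0.4822, -1.1613,  2.0509,  0.5457,  0.9607,  0.8778]))
awl 0.006 (np.float64(0.92), 90, array([ 0.4237,  0.6651, -0.7096,  2.2343,  0.8811,  0.5482,  0.5978]))
lt 0.17 (np.float64(0.39), -5.8, array([ 0.9507,  0.5238, -0.5455,  1.7189,  0.3161,  0.9876,  0.1873]))
lt 0.006 (np.float64(0.52), -5.8, array([ 0.8377,  0.7186, -0.3778,  1.8756,  0.4265,  0.6273,  0.0936]))
```

Run:
```python
from loc import *
go(*BIG,.12,100); S("above")
lin(*BIG,.006,.12); S("down")
ctrl.close_gripper(force=30); S("closed")
lin(*BIG,.03,.1); S("up")
lin(*BIG,.15,.2); S("up")
s=get_state(); im,d=vision.grab_frame("wrist"); cv2.imwrite("pics/w1.png",im)
```

```text
above t 3.02 [ 0.4628 -0.139   0.1201] F [-0.4  0.3  0.7] w 0.0849
down t 4.12 [ 0.4631 -0.1381  0.0065] F [-0.7 -0.4  0.2] w 0.0856
closed t 4.49 [ 0.4631 -0.1382  0.007 ] F [-2.2  0.   8.4] w 0.0616
up t 4.88 [ 0.463  -0.1382  0.0303] F [-0.4 -1.  -0.9] w 0.0615
up t 5.63 [ 0.462 -0.138  0.149] F [-0.6  0.2 -1.9] w 0.0615
```

View pics/w1.png

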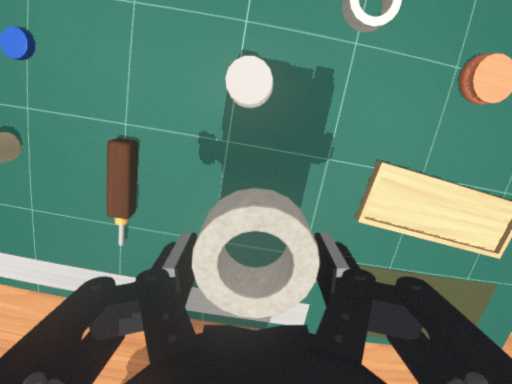

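The wrist picture shows the big roll held level between the pads (centre about (256,255)), and the jar is untouched at (249,81). Next it goes onto the spindle.

Run:
```python
from loc import *
go(*SP,.15,100); S("above")
lin(*SP,.10,.15)
lin(*SP,.05,.08); S("mid")
lin(*SP,.0145,.05); S("down")
ctrl.ungrasp(); S("open")
lin(*SP,.05,.1); lin(*SP,.16,.2)
ctrl.pause(.3); s=get_state(); im,d=vision.grab_frame("wrist"); cv2.imwrite("pics/w2.png",im)
im,d=vision.grab_frame("scene"); cv2.imwrite("pics/s2.png",cv2.resize(im[150:300,130:330],None,fx=4,fy=4,interpolation=2))
W=world("scene",d); P=sel(W,SP,.04,.03,.042); print(P.mean(0),len(P),cv2.minEnclosingCircle((P[:,:2]*1000).astype(np.float32)))
```

```text
above t 6.66 [ 0.6657 -0.0002  0.1492] F [-0.2 -0.6 -0.6] w 0.0614
mid t 7.92 [0.667  0.0016 0.0501] F [ 0.1 -0.3 -0.4] w 0.0618
down t 8.78 [0.667  0.0016 0.0146] F [ 0.2  0.2 -1. ] w 0.0615
open t 9.14 [0.6669 0.0015 0.0147] F [-0.3 -0.2 -0.2] w 0.0852
[0.6673 0.0043 0.036 ] 359 ((666.4385375976562, 2.456512689590454), 31.501638412475586)
```

View pics/s2.png

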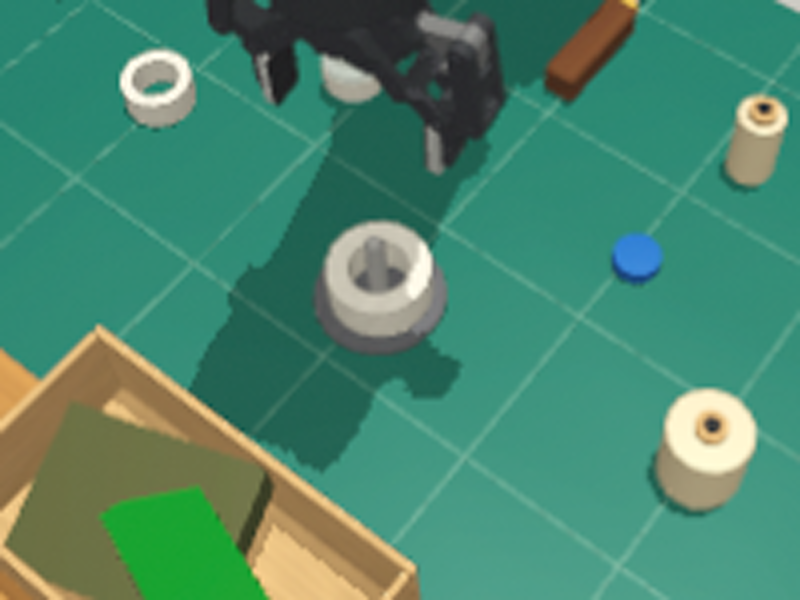

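View pics/w2.png

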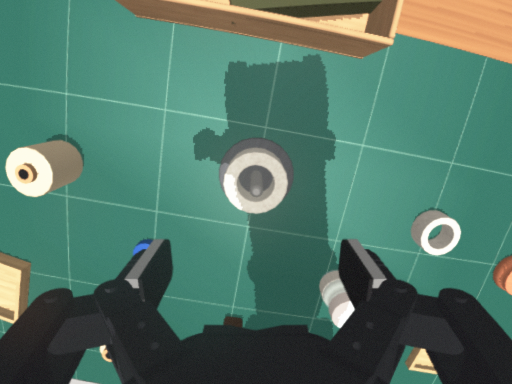

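The big roll sits flat and centred on the base (top at 36 mm), with the post through its bore. The small roll is next.

Run:
```python
from loc import *
go(*SMALL,.12,100); S("above")
lin(*SMALL,.005,.12); S("down")
ctrl.close_gripper(force=30); S("closed")
lin(*SMALL,.03,.1); lin(*SMALL,.19,.2); S("up")
im,d=vision.grab_frame("wrist"); cv2.imwrite("pics/w3.png",im)
```

```text
above t 11.62 [ 0.6409 -0.2048  0.1205] F [-0.1  1.8  0.6] w 0.0854
down t 12.72 [ 0.6406 -0.2075  0.0059] F [0.5 0.8 0.3] w 0.0854
closed t 13.19 [ 0.6404 -0.2077  0.0058] F [-1.7  1.2  5.1] w 0.0439
up t 14.54 [ 0.6392 -0.2075  0.1885] F [-0.8  0.1 -0.9] w 0.044
```

View pics/w3.png

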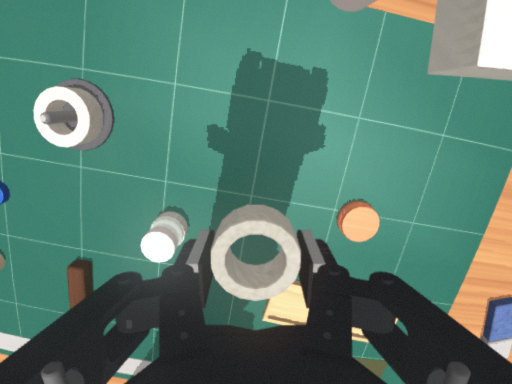

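Held level, with the ring centre about (256,252). I'll place it on the stack.

Run:
```python
from loc import *
go(*SP,.19,100); S("above")
lin(*SP,.10,.15); lin(*SP,.065,.06); S("mid")
lin(*SP,.0435,.04); S("down")
ctrl.ungrasp(); S("open")
lin(*SP,.09,.1); lin(*SP,.19,.2)
ctrl.pause(.3); 
im,d=vision.grab_frame("scene"); cv2.imwrite("pics/s3.png",cv2.resize(im[150:300,130:330],None,fx=4,fy=4,interpolation=2))
W=world("scene",d)
for z0,z1 in((.055,.067),(.03,.04)):
    P=sel(W,SP,.04,z0,z1); print(P.mean(0),len(P),cv2.minEnclosingCircle((P[:,:2]*1000).astype(np.float32)))
```

```text
above t 15.44 [ 0.6667 -0.0001  0.1894] F [ 0.5  0.2 -0.2] w 0.0439
mid t 16.93 [0.6669 0.0016 0.065 ] F [0.3 0.1 0.3] w 0.0439
down t 17.61 [0.6668 0.0015 0.0434] F [0.4 0.1 0.6] w 0.0443
open t 18.1 [0.6668 0.0015 0.0436] F [0.2 0.5 0.2] w 0.0856
[0.6664 0.003  0.0599] 210 ((664.6553955078125, 2.4869868755340576), 23.174230575561523)
[0.6756 0.0118 0.0359] 199 ((665.8536376953125, 3.201361656188965), 30.963603973388672)
```

View pics/s3.png

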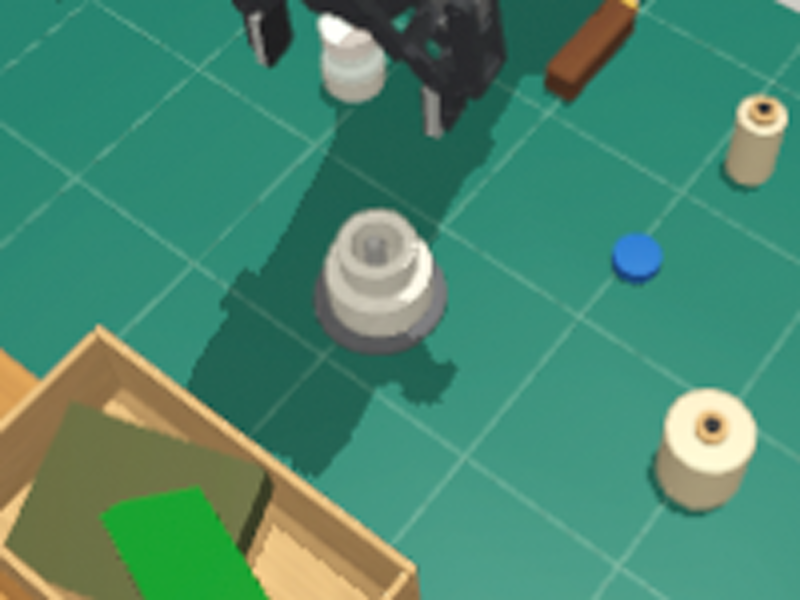

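Both rolls are stacked flat: tops at 60 mm and 36 mm, concentric with the post. Now the fat spool.

Run:
```python
from loc import *
ph=go(*FAT,.17,-9.8); S(f"above {ph}")
lin(*FAT,.022,.15); S("down")
ctrl.close_gripper(force=35); S("closed")
lin(*FAT,.04,.1); lin(*FAT,.15,.2); S("up")
print(go(*WIDE,.15,ph)); S("over tray")
im,d=vision.grab_frame("wrist"); cv2.imwrite("pics/w4.png",im)
```

```text
above -9.8 t 20.58 [0.6457 0.2114 0.1698] F [ 0.7 -0.  -0.8] w 0.0848
down t 21.72 [0.6457 0.2136 0.0231] F [ 0.8 -0.4  1.1] w 0.0857
closed t 22.17 [0.6454 0.2135 0.023 ] F [-0.8 -0.8  6.5] w 0.0468
up t 23.2 [0.6444 0.2127 0.1486] F [-0.2  0.  -1.3] w 0.0471
-9.8
over tray t 24.01 [0.4721 0.3093 0.1493] F [ 0.4 -0.6 -0.2] w 0.0467
```

View pics/w4.png

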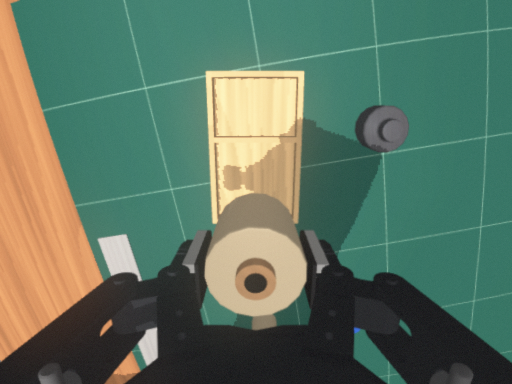

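Spool is held upright and the tray is square to the jaws. I'll lower it into the wide bay.

Run:
```python
from loc import *
lin(*WIDE,.07,.15); lin(*WIDE,.0295,.05); S("down")
ctrl.ungrasp(); S("open")
lin(*WIDE,.07,.1); lin(*WIDE,.17,.2)
ph=go(*SLIM,.17,-9.8); S(f"above {ph}")
im,d=vision.grab_frame("top"); cv2.imwrite("pics/t4.png",cv2.resize(im[130:280,70:270],None,fx=4,fy=4,interpolation=2))
W=world("top",d); P=sel(W,WIDE,.045,.05,.07); print("fat",P.mean(0) if len(P) else None,WIDE,len(P))
```

```text
down t 25.7 [0.4716 0.3101 0.0297] F [-0.5 -0.8 -0.8] w 0.0466
open t 26.17 [0.4715 0.3099 0.0296] F [ 0.2 -0.2 -0.7] w 0.0857
above -9.8 t 28.13 [0.4512 0.1284 0.1695] F [-0.8  0.   0.4] w 0.0856
fat [0.4898 0.3229 0.0558] [0.4715 0.3099] 15
```

View pics/t4.png

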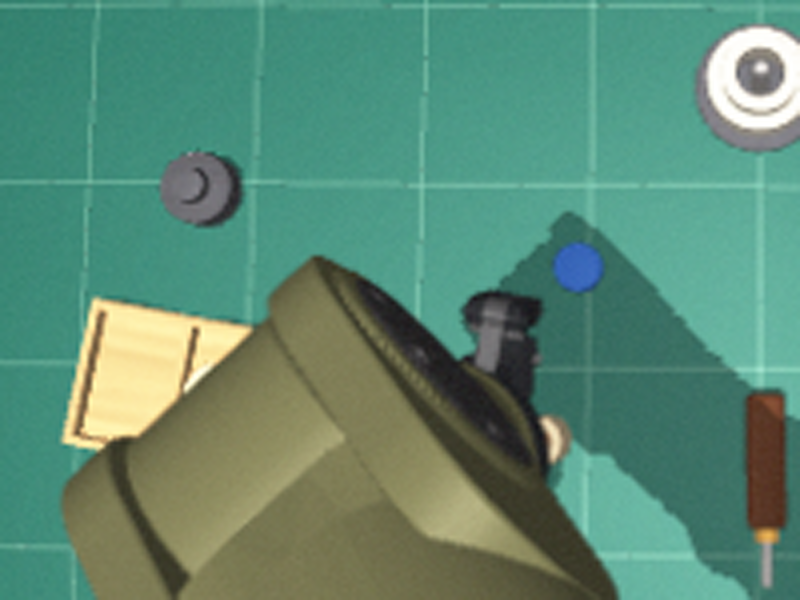

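Run:
```python
from loc import *
im,d=vision.grab_frame("scene"); cv2.imwrite("pics/s5.png",cv2.resize(im[90:340,230:500],None,fx=2.4,fy=2.4,interpolation=2))
W=world("scene",d); P=sel(W,WIDE,.035,.045,.07); print("fat",P.mean(0),len(P))
print(get_state()["qpos"])
A=W[(W[...,2]>.1)&(W[...,1]>.1)&(W[...,0]>.2)]; print(np.percentile(A[:,2],[1,5,25,50]))
A=W[(W[...,2]>.08)&(W[...,1]>.2)&(W[...,0]>.35)&(W[...,0]<.6)]; print(len(A),len(A) and A[:,2].min())
```

```text
fat [0.475  0.3091 0.0577] 357
[ 0.2395  0.4163 -0.7995  1.9811  0.3785  0.8971 -0.9275]
[0.1876 0.2368 0.3367 0.4202]
0 0
```

View pics/s5.png

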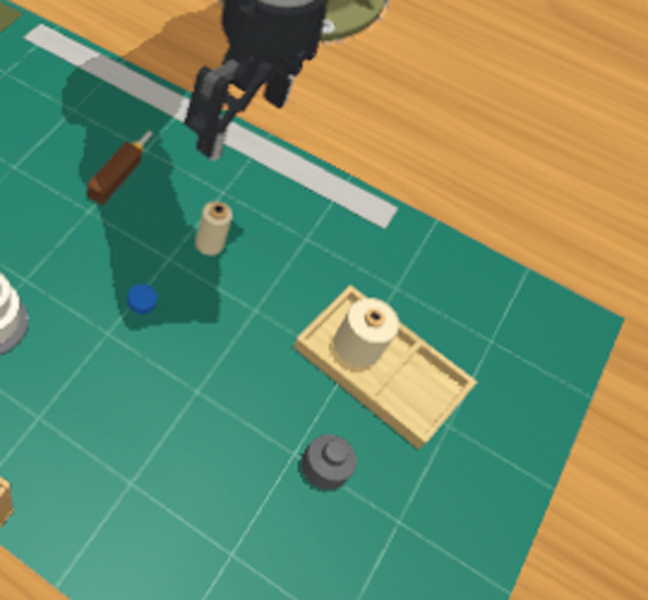

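The fat spool stands upright and centred in the wide bay (measured top centre (.475,.309), target (.4715,.310)). The arm is well clear. On to the slim spool.

Run:
```python
from loc import *
lin(*SLIM,.10,.15); lin(*SLIM,.026,.12); S("down")
ctrl.close_gripper(force=30); S("closed")
lin(*SLIM,.045,.1); lin(*SLIM,.16,.2); S("up")
print(go(*NARR,.16,-9.8)); S("over tray")
im,d=vision.grab_frame("wrist"); cv2.imwrite("pics/w6.png",im)
```

```text
down t 29.62 [0.4516 0.1283 0.0266] F [-0.2  0.1 -0.6] w 0.0854
closed t 30.17 [0.4514 0.128  0.0264] F [-0.8 -0.9  5.9] w 0.029
up t 31.23 [0.4507 0.1274 0.159 ] F [ 0.5 -0.3 -1.7] w 0.0288
-9.8
over tray t 32.23 [0.4839 0.3779 0.159 ] F [ 1.3 -0.1 -1. ] w 0.0293
```

View pics/w6.png

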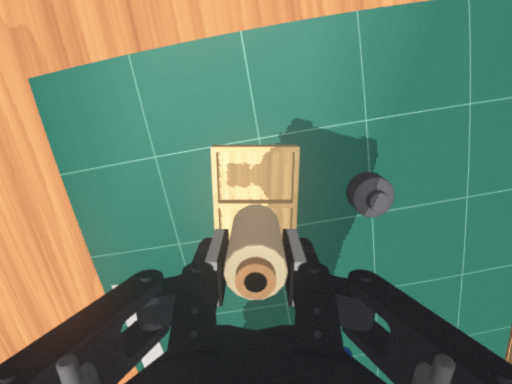

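Held upright; lowering into the narrow bay.

Run:
```python
from loc import *
lin(*NARR,.08,.15); lin(*NARR,.0325,.05); S("down")
ctrl.ungrasp(); S("open")
lin(*NARR,.08,.1); lin(*NARR,.17,.2)
print(go(*AWL,.17,90)); S("above awl")
im,d=vision.grab_frame("scene"); cv2.imwrite("pics/s7.png",cv2.resize(im[90:340,230:500],None,fx=2.4,fy=2.4,interpolation=2))
W=world("scene",d)
for n,c,z in(("fat",WIDE,.05),("slim",NARR,.05)):
    P=sel(W,c,.03,z,.075); print(n,c,P.mean(0),P[:,2].max(),len(P))
s=get_state(); im,d=vision.grab_frame("wrist"); cv2.imwrite("pics/w7.png",im)
W=world("wrist",d,s); P=sel(W,AWL,.07,.017,.03); print(cv2.minAreaRect((P[:,:2]*1000).astype(np.float32)))
```

```text
down t 34.07 [0.4837 0.3801 0.0328] F [0.5 0.1 0.6] w 0.0292
open t 34.66 [0.4836 0.3799 0.0325] F [ 0.2 -0.2  0.4] w 0.085
270
above awl t 37.33 [ 0.4387 -0.0027  0.17  ] F [ 0.1  0.9 -0.2] w 0.0856
fat [0.4715 0.3099] [0.4736 0.3092 0.0584] 0.06650008449110265 328
slim [0.4836 0.3799] [0.4871 0.3793 0.0628] 0.07090593259759696 179
((424.10113525390625, -4.595980644226074), (111.1362075805664, 23.604022979736328), 0.9043028354644775)
```

View pics/s7.png

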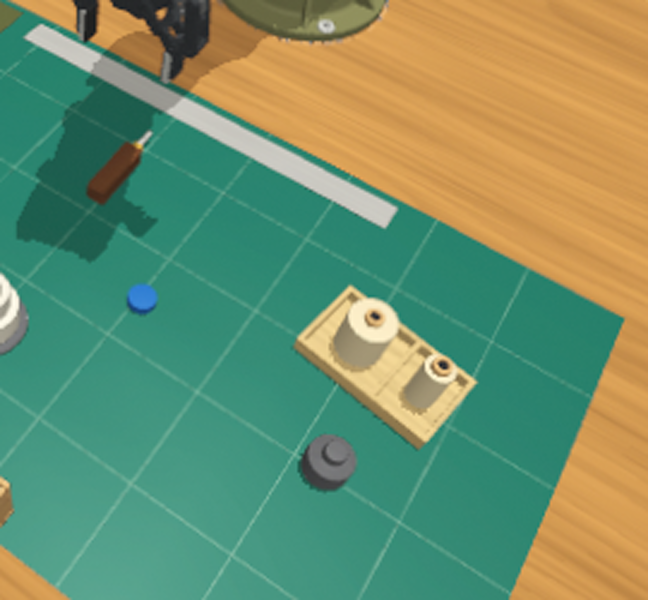

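View pics/w7.png

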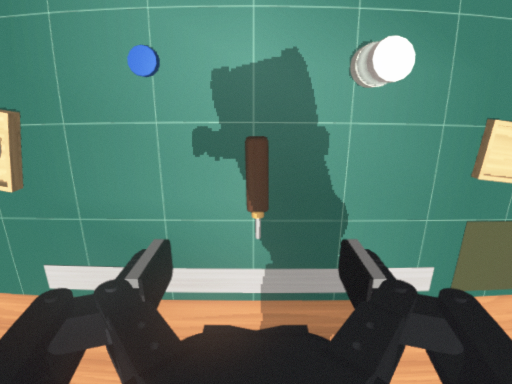

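Both spools are upright in their bays, and the awl is undisturbed, handle at about (257,175). Now picking the awl.

```bash
cat >> loc.py <<'E'
AWL=(.439,-.0043)
E
python3 - <<'E'
from loc import *
a=go(*AWL,.10,90.9)
lin(*AWL,.010,.12); S(f"down {a}")
ctrl.close_gripper(force=40); S("closed")
lin(*AWL,.03,.1); lin(*AWL,.13,.2); S("up")
c=best([*LC,.13],-5.8); ph=c[1]
pd=np.deg2rad(180.9+(ph-a)); u=np.array([np.cos(pd),np.sin(pd)]); PL=LC-.0175*u
print(ph,np.rad2deg(pd)%360,PL); np.save("PL.npy",[*PL,ph])
print(go(*PL,.13,ph)); S("over tray")
im,d=vision.grab_frame("wrist"); cv2.imwrite("pics/w8.png",im)
im,d=vision.grab_frame("scene"); cv2.imwrite("pics/s8.png",cv2.resize(im[60:200,100:280],None,fx=4,fy=4,interpolation=2))
E
```

```text
down -89.1 t 38.71 [ 0.4397 -0.0043  0.0108] F [ 0.9  0.6 -0.6] w 0.0854
closed t 39.3 [ 0.4391 -0.0043  0.0103] F [-1.1  0.2  4.6] w 0.023
up t 40.3 [ 0.4385 -0.0046  0.1291] F [-0.1  0.3 -1.4] w 0.0232
-5.8 264.2 [ 0.4628 -0.3281]
-5.8
over tray t 41.9 [ 0.463  -0.3269  0.1295] F [-0.7  0.3 -1.2] w 0.0231
```

View pics/w8.png

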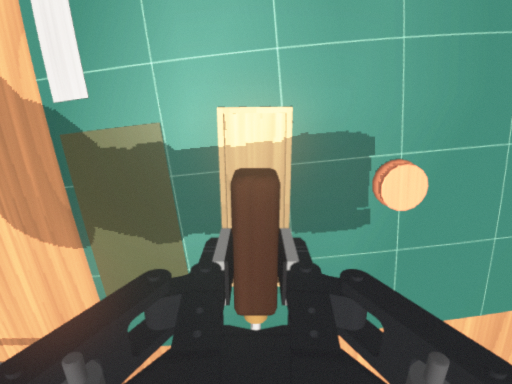

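View pics/s8.png

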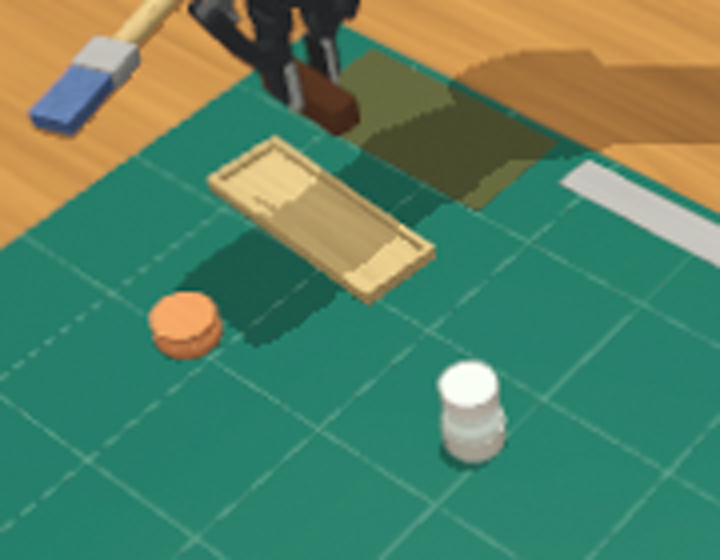

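The awl is held level and in line with the tray. Lowering it.

Run:
```python
from loc import *
x,y,ph=np.load("PL.npy")
lin(x,y,.06,.15); lin(x,y,.0165,.04); S("down")
ctrl.ungrasp(); S("open")
lin(x,y,.06,.08); lin(x,y,.2,.2)
go(.45,-.15,.3,ph) ; S("away")
ctrl.pause(.5)
for c in("top","scene"):
    im,d=vision.grab_frame(c); cv2.imwrite(f"pics/{c}9.png",im if c=="scene" else im); W=world(c,d)
    for n,p,r,z0 in(("awl",LC,.09,.02),("fat",WIDE,.03,.05),("slim",NARR,.03,.05),("jar",(.5505,-.1155),.03,.05),("small",SP,.035,.052)):
        P=sel(W,p,r,z0,.08)
        if len(P): print(c,n,P.mean(0),P[:,2].max().round(3),len(P),cv2.minAreaRect((P[:,:2]*1000).astype(np.float32)))
im,d=vision.grab_frame("wrist"); cv2.imwrite("pics/w9.png",im)
```

```text
down t 43.86 [ 0.463  -0.3281  0.0168] F [ 0.7  1.1 -0.6] w 0.0229
open t 44.49 [ 0.4628 -0.3281  0.0165] F [ 0.3  0.9 -0.2] w 0.0853
away t 46.87 [ 0.4496 -0.152   0.299 ] F [-0.9 -0.5  1.1] w 0.0854
top fat [0.4724 0.3086 0.0569] 0.065 346 ((472.36968994140625, 309.7718811035156), (47.82085418701172, 45.05615997314453), 72.599853515625)
top slim [0.4852 0.3776 0.0614] 0.069 152 ((485.5813903808594, 380.197021484375), (27.584571838378906, 31.117597579956055), 0.6019958853721619)
top jar [ 0.5505 -0.1156  0.0584] 0.063 185 ((551.18408203125, -115.87501525878906), (32.444705963134766, 34.30274963378906), 44.67649459838867)
top small [0.6653 0.0014 0.0584] 0.064 203 ((666.1995239257812, 1.3069000244140625), (45.37242889404297, 41.860076904296875), 0.2811267077922821)
scene awl [ 0.4646 -0.3262  0.0282] 0.034 204 ((461.80023193359375, -339.24908447265625), (109.64842987060547, 23.40027618408203), 84.8018569946289)
scene fat [0.4739 0.3093 0.0585] 0.066 331 ((471.7377624511719, 308.7396240234375), (46.23958969116211, 45.641883850097656), 27.15752410888672)
scene slim [0.4871 0.379  0.0628] 0.071 180 ((483.1111755371094, 379.8264465332031), (29.10171127319336, 30.38920783996582), 62.065582275390625)
scene jar [ 0.5521 -0.114   0.0595] 0.063 159 ((550.6483764648438, -115.36289978027344), (36.00493240356445, 35.97867202758789), 34.67669677734375)
scene small [0.6662 0.0034 0.0593] 0.067 237 ((665.270751953125, 2.7901153564453125), (44.55620574951172, 45.61751174926758), 37.30488586425781)
```

View pics/top9.png

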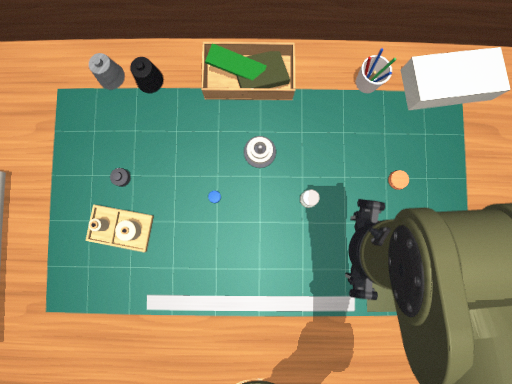

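View pics/scene9.png

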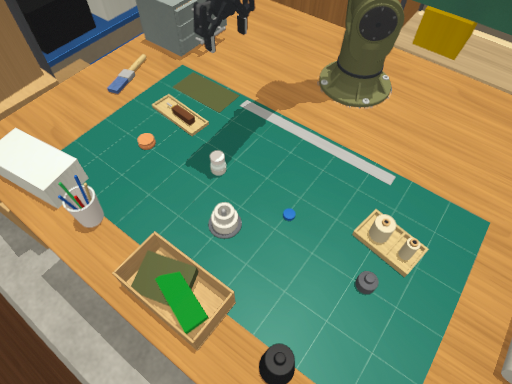

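The scene view shows the awl lying in the long tray (183,115), its axis 84.8° against the tray's 84.2° and its top at about 28 mm. The spools are at (384,230) and (413,246), the rolls are on the post (225,218), and the jar is standing at (218,162). I'm handing the job in.

Run:
```python
from station import ticket
print(ticket.close_job())
```

```text
the job is handed in; nothing more can be done
None
```

The mat is cleared and the job is handed in, at about 47 s on the robot's clock (limit 128 s). I worked in the order asked: big roll, small roll, fat spool, slim spool, awl.

The last camera checks showed:
- **Rolls:** both are on the post, concentric with it. The big roll's top was at 36 mm, measured after placing, and the small roll's top is at about 60 mm, as expected for both lying flat.
- **Spools:** the fat one stands upright in the wide bay and the slim one in the narrow bay, each within about 4 mm of its bay's centre.
- **Awl:** it lies flat in the long tray, within about 1° of the tray's long direction. Only the scene camera confirms this, because the arm hid that tray from the top camera.
- **Glue jar:** it stands where it was.

No check failed. The two cameras agreed to within a few millimetres. The largest force at the points I sampled was about 9 N; I did not record forces continuously during the moves.

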